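Get the unpainted cup out from behind the vases on the packed kiln shelf

ROBOT

A 6-joint arm with a two-finger parallel gripper is mounted at the origin on the work surface. World frame = base frame: x ahead of the robot, y to its left, z up, the work surface at z = 0. Lengths are in m, angles in rad, forces in N, time in s.
With the tool pointing down it reaches from about 0.3 to 0.775 m from the base axis. Payload 14.6 kg.
Tool frame: the origin (TCP) lies on the centre line of the jaws, within the pads' length; the fingertips stand 19 mm ahead of it and the grasp point (between the pads) is the TCP; z points along the fingers, y is the direction in which the jaws open and shut (so a half turn about z gives the same grasp; the last joint's range is limited). The gripper opens to 94 mm and grips with 3 to 60 N. Pads are 16 mm wide; open, the fingers measure 119 mm over their backs; the gripper's body (75 mm by 177 mm) begins 78 mm behind the grasp point.
Start: joints at [1.118, 0.3, 1.521, -0, 1.321, -0.067], TCP at [0.207, 0.51, 0.224] pointing down, gripper open.
Joint ranges: [-3.03, 3.03], [-0.79, 2.21], [0.23, 2.52], [-1.04, 4.18], [0, 3.07], [-2.55, 2.55]. Speed limits (rad/s): [2.22, 2.22, 2.57, 3.14, 3.14, 3.14].

INTERFACE

Orientations are given as [roll, pitch, yaw] about the fixed x, y, z axes, in that order (R = Rz(yaw) Ry(pitch) Rx(roll)).
In Python, from station import ctrl gives the robot as it stands. The module is installed in compiled form; this text tells all that it offers.
- The arm moves only by the shell command python3 -m creep 'ROWS' [FORCE]. ROWS is a JSON object of lists of equal length, an entry for each row: "translation": the shift along the world's x, y, z in mm, a list of three; "yaw": the turn about the world's z in rad; "gripper": the closure in counts, from 0 (fully open) to 255 (shut). A call has 1 to 5 rows; each row is the pose to reach, as a shift and turn from the pose measured when the call began; what a row does not reach only later rows make up. A row lasts 1/12 s, in which the tool goes at most 41.7 mm and 7.16 degrees, less where a joint would pass 70% of its speed; a pose out of reach is approached as far as the arm can. A call with a gripper value outside its range is refused whole. The fingers move at their own pace and stop on an object; FORCE is the grip in N (left out, the last holds). Time passes only in rows, so rows that repeat a pose let the fingers close. It gives the time, the measured TCP pose, the force and the opening at its end, in the units of the state.
- ctrl.get_obs(): the state, without advancing time (a new reading comes with each control period).
- ctrl.camera(name): name is "scene" or "top" or "wrist"; returns a dict with "pixels" (384x512x3 uint8, red, green, blue), "depth" (384x512 float32, m along the optical axis (not along the pixel's ray), 0 where there is no reading), "fx", "fy", "cx", "cy" (pixels), "dist" ([k1, k2, p1, p2, k3] as OpenCV has them; the pictures are not rectified), "R" (3x3) and "t" (3): a world point X has camera coordinates R X + t; the wrist camera has in their place "tool_from_camera" (4x4, takes a point from camera to tool coordinates, whose origin is the TCP and whose axes are the flange's). Camera axes: x right, y down, z forward; pixel columns grow to the right and rows downward; lengths in m; the calibration is good to about 2 mm. A picture is of the moment at which its call begins: read the wrist's pose just before it.
- ctrl.hand_in(): hands the job in, once; it reports no verdict.
The state is a dict: "time_s": time; "qpos": joint angles; "joint_vel": joint speeds; "tau": joint torques, N m; "ee_pos": TCP position; "eef_rot": TCP orientation; "force": force on the tool from outside, world axes, zero at the start; "moment": the same for the moment, N m; "grip_width": finger opening in m.
Only numpy, scipy, OpenCV 4.12 (cv2) and the standard library are available. Lean on these libraries where they do the work, as an engineer would, in place of code of your own. Each camera call takes 0.05 s, during which the arm holds its last target. There are 200 camera calls.

TASK

The kiln shelf is packed for the next firing, but the small white cup at its back still has to be painted: stand all three tall vases that crowd it upright on the plywood ware board, then set the cup upright in the middle of the banding wheel. After that put every vase back, upright and centred on the very same disc of the kiln shelf that it stood on at the start. Set each piece down gently, let no piece knock against another or tip over, and leave the brush mug, the squeeze bottle and the little jar alone.

Things in the scene. Friction and masses are not known exactly. Their poses are not given: they have to be found in the camera images.
- vase_blue_mid (a point): Glazed cobalt-blue bottle vase with a round belly and a thin ivory ring at the foot of the neck, 145 mm tall, up to 66 mm wide in the belly (widest below 70 mm), foot 48 mm across; a straight round neck 26 mm in diameter from 96 to 139 mm above its foot (grip it there), with a 31 mm lip at 145 mm; about 0.32 kg. The point is its centre: on the axis, 72.5 mm above the foot. z is up along the axis.
- vase_red_mid (a point): Terracotta (brown-red) bottle vase that widens from its foot up to a high shoulder, 145 mm tall, up to 66 mm wide in the belly (widest below 70 mm), foot 48 mm across; a straight round neck 26 mm in diameter from 96 to 139 mm above its foot (grip it there), with a 31 mm lip at 145 mm; about 0.32 kg. The point is its centre: on the axis, 72.5 mm above the foot. z is up along the axis.
- vase_green_mid (a point): Glazed pale-green bottle vase with a straight, barrel-like body, 145 mm tall, up to 66 mm wide in the belly (widest below 70 mm), foot 48 mm across; a straight round neck 26 mm in diameter from 96 to 139 mm above its foot (grip it there), with a 31 mm lip at 145 mm; about 0.32 kg. The point is its centre: on the axis, 72.5 mm above the foot. z is up along the axis.
- cup_mid (a point): Small off-white cup without handle, open at the top, 46 mm tall, 56 mm across the rim and narrower at the foot, walls 4 mm; about 0.1 kg. The point is its centre: on the axis, 23 mm above its foot. z is up. At the start it is ringed in by the three vases, 89 to 95 mm from axis to axis, at the back of the kiln shelf.
- kilnshelf: Fixed beige kiln shelf, a slab 230 (x) x 280 (y) x 15 mm lying on the table, its origin under its centre, x pointing away from the robot, z up. On it lie four fixed, alike, pale round discs 72 mm across and 6 mm thick (their tops 21 mm above the table), centred at (35, 85), (-35, 0), (35, -85) mm in the shelf's x, y under the three vases (any vase on any of these, different at each start), and at (60, 0) under the cup.
- wheel_top (a point): Banding wheel, a fixed iron foot and column with a flat round aluminium head 180 mm across with centring rings; the head turns freely about the upright axis with slight friction. The point is the centre of the head's top face, 68 mm above the table. It stands left or right of the kiln shelf.
- wareboard: Fixed plywood ware board, a plank 300 (x) x 130 (y) mm, its top 20 mm above the table, origin on the table under its centre, x pointing roughly away from the robot, z up. Empty at the start. It stands on the other side of the kiln shelf from the wheel; three vases fit on it in a row along its x.
- brushmug_mid (a point): Bystander: green-striped ivory mug with paint brushes, 65 mm across, mug 88 mm tall, 215 mm with the brushes. The point is the centre of the mug, 44 mm up.
- squeeze_mid (a point): Bystander: white squeeze bottle with a nozzle and red collar, 58 mm across, 150 mm tall. The point is on its axis, 75 mm up.
- jar_mid (a point): Bystander: little glass jar with a yellow label and a black lid, 52 mm across, 55 mm tall, behind the kiln shelf. The point is its centre, 27.5 mm up.
Mind the look-alikes: they are no part of the job. Leave any yellow look-alike of the part that bears vase_red_mid alone.

How it is judged:
On the way, in this order (a step that is already met when the one before it is completed fails the run):
1. all three vases stand upright on the ware board, released (x of vase_blue_mid in the frame of wareboard between -0.142 and 0.142 m and y of vase_blue_mid in the frame of wareboard between -0.057 and 0.057 m and z of vase_blue_mid in the frame of wareboard between 0.0885 and 0.0965 m and angle between each of vase_blue_mid, vase_red_mid, vase_green_mid's own z axis and vertical below 0.1 rad and contact force between the fingers and vase_blue below 0.1 N and x of vase_red_mid in the frame of wareboard between -0.142 and 0.142 m and y of vase_red_mid in the frame of wareboard between -0.057 and 0.057 m and z of vase_red_mid in the frame of wareboard between 0.0885 and 0.0965 m and contact force between the fingers and vase_red below 0.1 N and x of vase_green_mid in the frame of wareboard between -0.142 and 0.142 m and y of vase_green_mid in the frame of wareboard between -0.057 and 0.057 m and z of vase_green_mid in the frame of wareboard between 0.0885 and 0.0965 m and contact force between the fingers and vase_green below 0.1 N), for 0.2 s.
2. the cup stands upright in the middle of the banding wheel, released (horizontal distance between cup_mid and wheel_top below 0.012 m and z of cup_mid in the frame of wheel_top between 0.018 and 0.028 m and angle between cup_mid's own z axis and vertical below 0.1 rad and contact force between the fingers and cup below 0.1 N), for 0.2 s.
At the end, for the whole second after the job is handed in: Each vase stands upright, released and at rest within 12 mm of where it stood at the start; the cup stands upright on the banding wheel, released and at rest, within 12 mm of the wheel's centre (all of step 2 and distance of each of vase_blue_mid, vase_red_mid, vase_green_mid from where it was at the start of the episode below 0.012 m and angle between each of vase_blue_mid, vase_red_mid, vase_green_mid's own z axis and vertical below 0.1 rad and contact force between the fingers and vase_blue below 0.1 N and contact force between the fingers and vase_red below 0.1 N and contact force between the fingers and vase_green below 0.1 N and linear speed of each of vase_blue, vase_red, vase_green, cup below 0.02 m/s and angular speed of each of vase_blue, vase_red, vase_green, cup below 0.2 rad/s); the robot touches nothing.
It fails at once if a vase or the cup is tipped over (angle between any of vase_blue_mid, vase_red_mid, vase_green_mid, cup_mid's own z axis and vertical above 0.5 rad).
It fails at once if a vase or the cup is dropped (by more than about 10 mm) instead of set down ((linear speed of vase_blue above 0.45 m/s and contact force between the fingers and vase_blue below 0.05 N) or (linear speed of vase_red above 0.45 m/s and contact force between the fingers and vase_red below 0.05 N) or (linear speed of vase_green above 0.45 m/s and contact force between the fingers and vase_green below 0.05 N) or (linear speed of cup above 0.45 m/s and contact force between the fingers and cup below 0.05 N)).
It fails at once if two of the pieces knock against each other (contact force between vase_blue and vase_red above 0.5 N or contact force between any of vase_blue, vase_red and vase_green above 0.5 N or contact force between any of vase_blue, vase_red, vase_green and cup above 0.5 N).
It fails at once if the brush mug, the squeeze bottle or the little jar is disturbed (distance of any of brushmug_mid, squeeze_mid, jar_mid from where it was at the start of the episode above 0.025 m).
It also fails if it takes over 144 s, if anything falls off the work surface, if the arm or the gripper's body presses on something with over 40 N, if the wrist force passes 120 N, or if a joint passes its speed limit or range.

## Working session

There is one attempt and no reset: what is moved stays moved. The work goes in short steps, Python scripts to look and compute and a shell command to move; the robot and the scene stay as the last step left them, time stands still between calls to the robot, and variables do not carry over. Pictures are saved under pics/ and viewed, about 12 in all and at most 16, crops included, and the job is handed in when it is done.

```bash
mkdir -p pics
cat > h.py <<'E'
import numpy as np, cv2, pickle
from station import ctrl
def snap(name, fn=None):
    o=ctrl.get_obs(); c=ctrl.camera(name); c['obs']=o
    if fn:
        cv2.imwrite('pics/'+fn+'.png', c['pixels'][:,:,::-1]); pickle.dump(c,open('pics/'+fn+'.pkl','wb'))
    return c
def cloud(c):
    "world points per pixel from depth (fixed cameras)"
    h,w=c['depth'].shape; K=np.array([[c['fx'],0,c['cx']],[0,c['fy'],c['cy']],[0,0,1]])
    u,v=np.meshgrid(np.arange(w),np.arange(h)); p=np.stack([u,v],-1).reshape(-1,1,2).astype(np.float64)
    n=cv2.undistortPoints(p,K,np.array(c['dist'],float)).reshape(h,w,2)
    P=np.dstack([n,np.ones((h,w))])
    return P
def world(c):
    P=cloud(c)*c['depth'][...,None]
    return (P-np.array(c['t']))@np.array(c['R'])
def rayz(c,u,v,z):
    K=np.array([[c['fx'],0,c['cx']],[0,c['fy'],c['cy']],[0,0,1]])
    n=cv2.undistortPoints(np.array([[[u,v]]],float),K,np.array(c['dist'],float))[0,0]
    R=np.array(c['R']); d=R.T@np.array([n[0],n[1],1]); o=-R.T@np.array(c['t'])
    return o+d*(z-o[2])/d[2]
E
python3 - <<'E'
from h import *
a=snap('scene','scene0'); b=snap('top','top0')
for c in(a,b): print(c['fx'],c['cx'],c['dist'],-np.array(c['R']).T@np.array(c['t']))
print(ctrl.get_obs())
E
```

```text
453.0707940367214 260.77239142985906 [-0.10040179  0.          0.          0.          0.        ] [ 1.18498086 -0.11596378  0.98158172]
444.9300755334905 254.71747212377548 [-0.11330469  0.          0.          0.          0.        ] [3.73915486e-01 3.30326294e-04 1.13374594e+00]
{'time_s': 0.1, 'qpos': array([ 1.11842173e+00,  3.00419524e-01,  1.52151885e+00,  3.91624341e-05,
        1.32070590e+00, -6.65723314e-02]), 'joint_vel': array([ 0.00119331, -0.00175063, -0.00230788,  0.0002384 ,  0.0011654 ,
       -0.00105441]), 'tau': array([ 2.42863942e-03, -5.32637036e+01, -3.53289127e+01,  7.10079493e-02,
        2.34062446e-02, -4.27278053e-06]), 'ee_pos': array([0.20685101, 0.50938571, 0.22394094]), 'eef_rot': array([-3.14054588e+00, -1.07807505e-04,  2.75578062e+00]), 'force': array([0.33716673, 0.1026894 , 0.23867773]), 'moment': array([-0.00164705,  0.00283824, -0.0349022 ]), 'grip_width': 0.0942268364025268}
```

View pics/scene0.png

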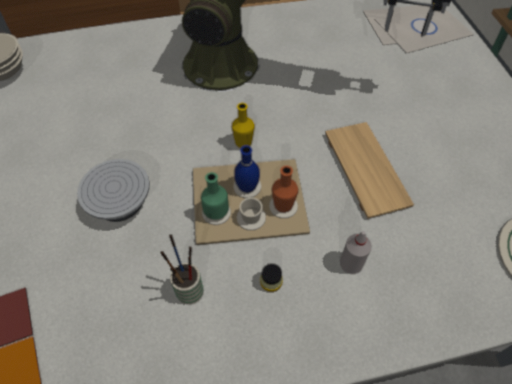

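View pics/top0.png

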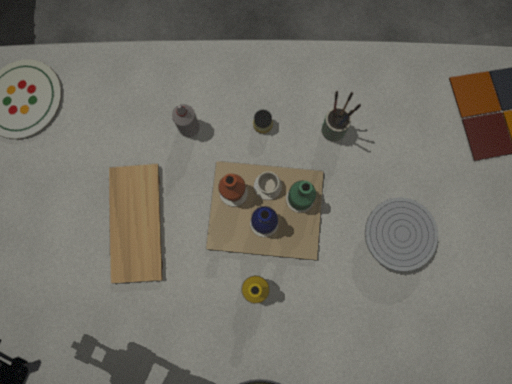

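Top view (up = +x, left = +y): the red vase is at px (232,187), blue (264,221), green (301,195) and the cup (268,185). The ware board is on the left at (135,224) and the wheel on the right at (402,234). The yellow look-alike is at (255,290), in front of the shelf. In the scene view, red is at (285,190) and yellow at (243,125).

Candidates for "red vase": terracotta (232,187), which fits; yellow look-alike (255,290), rejected; the orange and red tiles (490,110), rejected as flat.

```bash
cat > m.py <<'E'
from h import *
import sys
def near(W,xy,r,z0,z1):
    d=np.hypot(W[...,0]-xy[0],W[...,1]-xy[1]); return W[(d<r)&(W[...,2]>z0)&(W[...,2]<z1)]
def hsv(c): return cv2.cvtColor(c['pixels'],cv2.COLOR_RGB2HSV)
E
python3 - <<'E'
from m import *
b=pickle.load(open('pics/top0.pkl','rb')); a=pickle.load(open('pics/scene0.pkl','rb'))
W=world(b); S=world(a)
print('table z',np.median(W[300:330,300:450,2]),np.median(S[300:330,350:450,2]))
for n,(u,v),z in [('red',(232,182),.166),('blue',(265,214),.166),('green',(306,187),.166),('yel',(255,290),.145),('cup',(268,185),.067),('wheel',(402,234),.068),('jar',(263,117),.055),('sq',(182,110),.15),('mug',(338,120),.088)]:
    p=rayz(b,u,v,z)
    for nm,M in(('top',W),('scn',S)):
        q=near(M,p,.045,z-.03,z+.02)
        if len(q): 
            t=q[:,2]; lo,hi=q.min(0),q.max(0)
            print(n,nm,p.round(3),len(q),'mean',q.mean(0).round(4),'mid',((lo+hi)/2).round(4),'ext',(hi-lo).round(3),'zmax',t.max().round(3))
# wheel, board, shelf by colour/height
def rect(M,xy,r,z0,z1):
    q=near(M,xy,r,z0,z1)[:,:2]; 
    return cv2.minAreaRect((q*1000).astype(np.float32)),len(q)
print('board',rect(W,rayz(b,135,224,.02)[:2],.2,.012,.03))
print('shelf',rect(W,rayz(b,266,211,.015)[:2],.2,.0085,.019))
print('board s',rect(S,rayz(b,135,224,.02)[:2],.2,.012,.03))
print('shelf s',rect(S,rayz(b,266,211,.015)[:2],.2,.0085,.019))
q=near(W,rayz(b,402,234,.068)[:2],.11,.055,.08);print('wheel',cv2.minEnclosingCircle((q[:,:2]*1000).astype(np.float32)),np.median(q[:,2]))
crop=b['pixels'][150:310,190:340,::-1]; cv2.imwrite('pics/crop0.png',cv2.resize(crop,None,fx=4,fy=3.7))
E
```

```text
table z 0.0008512664651283108 -0.0006641603444434806
red top [0.584 0.066 0.166] 151 mean [0.5889 0.0722 0.1643] mid [0.5912 0.0727 0.1541] ext [0.028 0.027 0.035] zmax 0.171
red scn [0.584 0.066 0.166] 171 mean [0.5956 0.0703 0.1578] mid [0.5931 0.0719 0.1521] ext [0.028 0.027 0.031] zmax 0.168
blue top [ 0.513 -0.008  0.166] 147 mean [ 0.5123 -0.006   0.166 ] mid [ 0.5128 -0.0058  0.1544] ext [0.027 0.026 0.034] zmax 0.172
blue scn [ 0.513 -0.008  0.166] 167 mean [ 0.5198 -0.0074  0.1575] mid [ 0.5166 -0.0065  0.1529] ext [0.031 0.028 0.034] zmax 0.17
green top [ 0.574 -0.099  0.166] 153 mean [ 0.5738 -0.0963  0.1642] mid [ 0.575  -0.0964  0.1539] ext [0.029 0.027 0.035] zmax 0.171
green scn [ 0.574 -0.099  0.166] 171 mean [ 0.581  -0.0977  0.1584] mid [ 0.5782 -0.0974  0.1518] ext [0.028 0.028 0.031] zmax 0.167
yel top [0.348 0.013 0.145] 145 mean [0.3479 0.0143 0.1458] mid [0.3469 0.0138 0.1456] ext [0.028 0.028 0.009] zmax 0.15
yel scn [0.348 0.013 0.145] 141 mean [0.3557 0.0123 0.1358] mid [0.3514 0.0131 0.1314] ext [0.03  0.029 0.032] zmax 0.148
cup top [ 0.599 -0.016  0.067] 
[... 1115 characters left out ...]
0.062 0.05 ] zmax 0.108
mug scn [ 0.761 -0.189  0.088] 723 mean [ 0.7747 -0.1871  0.0843] mid [ 0.7675 -0.1884  0.0824] ext [0.065 0.065 0.049] zmax 0.107
board (((517.126708984375, 256.40863037109375), (302.0516662597656, 267.9979553222656), 4.857664108276367), 6071)
shelf (((547.8887329101562, -9.414840698242188), (281.2735900878906, 231.20530700683594), 84.85614013671875), 6689)
board s (((519.6990966796875, 257.00640869140625), (303.22393798828125, 268.1554260253906), 5.3966145515441895), 4339)
shelf s (((511.3251953125, -6.5057525634765625), (280.7474670410156, 308.5365295410156), 84.82366943359375), 4613)
wheel ((481.83795166015625, -340.00146484375), 90.8681640625) 0.06907257537250752
```

View pics/crop0.png

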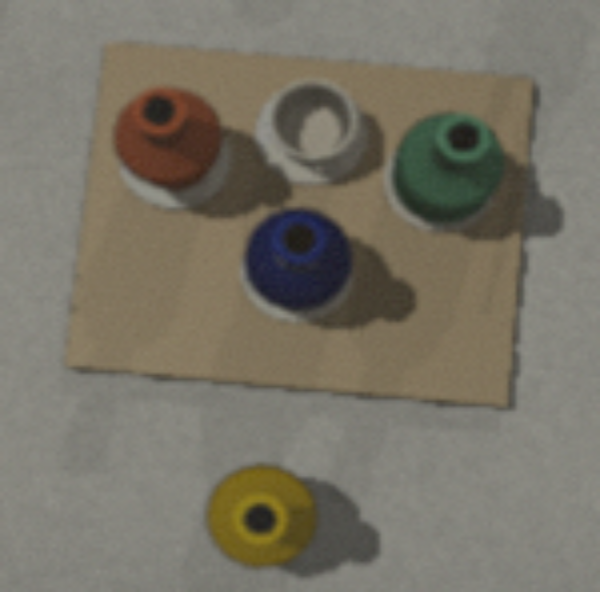

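The crop confirms terracotta at the left, cobalt in the middle, green at the right, and yellow off the shelf and excluded. The disc positions computed from the shelf rectangle agree with the measured vase axes to within about 1.5 mm. Next I measure the board and move above the red vase.

```bash
python3 - <<'E'
from m import *
b=pickle.load(open('pics/top0.pkl','rb')); a=pickle.load(open('pics/scene0.pkl','rb'))
for c in(b,a):
    W=world(c); m=(abs(W[...,2]-.02)<.008)&(abs(W[...,1]-.255)<.1)&(abs(W[...,0]-.518)<.2)
    q=(W[m][:,:2]*1000).astype(np.float32); print(cv2.minAreaRect(q),len(q))
E
python3 -m creep '{"translation":[[15,-17,0],[43,-49,0],[71,-81,0],[99,-113,0],[127,-145,0]],"yaw":[0,0,0,0,0],"gripper":[0,0,0,0,0]}' 20
python3 -m creep '{"translation":[[28,-32,0],[56,-64,0],[84,-96,0],[112,-128,0],[134,-152,0]],"yaw":[0,0,0,0,0],"gripper":[0,0,0,0,0]}'
```

```text
((512.5038452148438, 311.8735656738281), (301.9772644042969, 107.46688079833984), 4.326473712921143) 4381
((514.7239990234375, 306.888427734375), (304.3094787597656, 106.26803588867188), 2.3174185752868652) 3145
time_s: 0.52
ee_pos: [0.3323, 0.3653, 0.2238]
eef_rot: [-3.14, -0.0, 2.756]
force: [1.2, 0.8, 0.3]
grip_width: 0.0938
time_s: 0.93
ee_pos: [0.4674, 0.2111, 0.2237]
eef_rot: [-3.14, -0.0, 2.756]
force: [0.6, 1.4, 0.2]
grip_width: 0.0941
```

```bash
python3 - <<'E'
from m import *
b=pickle.load(open('pics/top0.pkl','rb')); a=pickle.load(open('pics/scene0.pkl','rb'))
for c in(b,a):
    W=world(c); H=cv2.cvtColor(c['pixels'],cv2.COLOR_RGB2HSV)
    m=((abs(W[...,2]-.02)<.009)&(abs(W[...,1]-.32)<.11)&(abs(W[...,0]-.518)<.2)).astype(np.uint8); m=cv2.morphologyEx(m,cv2.MORPH_OPEN,np.ones((3,3)))
    q=(W[m>0][:,:2]*1000).astype(np.float32); r=cv2.minAreaRect(q); print(r,len(q),cv2.boxPoints(r).round())
E
python3 -m creep '{"translation":[[28,-32,0],[56,-64,0],[84,-96,0],[110,-125,0],[124,-139,0]],"yaw":[0,0,0,0,0],"gripper":[0,0,0,0,0]}'
```

```text
((511.2269287109375, 324.2098083496094), (302.5617370605469, 132.1014404296875), 4.489936351776123) 5884 [[355. 378.]
 [366. 247.]
 [667. 270.]
 [657. 402.]]
((513.2681274414062, 324.6130676269531), (302.9775390625, 133.082275390625), 5.207971096038818) 4256 [[356. 377.]
 [368. 245.]
 [670. 272.]
 [658. 405.]]
time_s: 1.35
ee_pos: [0.5931, 0.0685, 0.223]
eef_rot: [-3.139, -0.001, 2.754]
force: [-1.1, 0.2, -0.5]
grip_width: 0.0938
```

```bash
cat >> m.py <<'E'
from scipy.spatial.transform import Rotation as Ro
def wristW(c):
    P=cloud(c)*c['depth'][...,None]; T=np.array(c['tool_from_camera']); o=c['obs']
    R=Ro.from_euler('xyz',o['eef_rot']).as_matrix()
    W=(P@T[:3,:3].T+T[:3,3])@R.T+o['ee_pos']; W[c['depth']<=0.01]=np.nan; return W
def lip(W,xy,z,r=.03):
    q=near(W,xy,r,z-.008,z+.008)
    if len(q)<5: return None
    (x,y),rad=cv2.minEnclosingCircle((q[:,:2]*1000).astype(np.float32))
    return round(x,1),round(y,1),round(rad,1),len(q),round(float(np.median(q[:,2])),4)
E
python3 - <<'E'
from m import *
c=snap('wrist','w1'); W=wristW(c)
print(c['obs']['ee_pos'],np.array(c['tool_from_camera']).round(3))
for n,xy in [('red',(.592,.0725)),('blue',(.514,-.006)),('green',(.576,-.097))]: print(n,lip(W,xy,.166))
print('cup',lip(W,(.608,-.015),.067,.04))
E
```

```text
[0.59312094 0.06851776 0.22301152] [[-0.    -0.961 -0.276  0.08 ]
 [ 1.     0.    -0.001 -0.   ]
 [ 0.001 -0.276  0.961 -0.161]
 [ 0.     0.     0.     1.   ]]
red (591.6, 70.0, 14.9, 1145, 0.1665)
blue (514.0, -8.1, 15.3, 1272, 0.1666)
green (575.6, -98.8, 15.4, 788, 0.1665)
cup (608.8, -16.8, 27.9, 577, 0.0667)
```

View pics/w1.png

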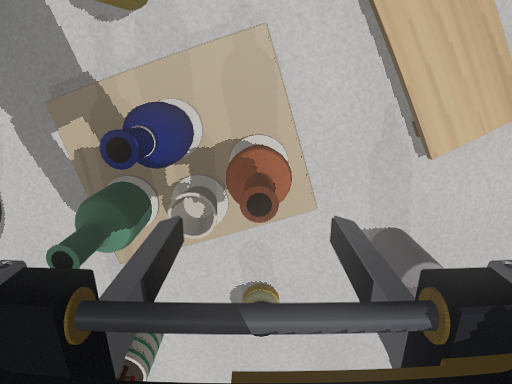

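The wrist view shows red at (258,195), blue at (120,150) and green at (62,258), with the cup at (193,212) and the fingers astride nothing yet. The wrist and top measurements agree to 2 mm. Now I descend on red and grip.

```bash
python3 -m creep '{"translation":[[-1.5,2.5,-10],[-1.5,2.5,-30],[-1.5,2.5,-52],[-1.5,2.5,-70],[-1.5,2.5,-80]],"yaw":[0,0,0,0,0],"gripper":[0,0,0,0,0]}'
python3 -m creep '{"translation":[[0,0,0],[0,0,0],[0,0,0],[0,0,0],[0,0,0]],"yaw":[0,0,0,0,0],"gripper":[120,140,160,180,200]}' 20
python3 -m creep '{"translation":[[0,0,0],[0,0,0],[0,0,0],[0,0,0],[0,0,0]],"yaw":[0,0,0,0,0],"gripper":[220,235,255,255,255]}' 20
```

```text
time_s: 1.82
ee_pos: [0.5912, 0.0704, 0.1396]
eef_rot: [-3.137, -0.004, 2.753]
force: [-0.6, -0.2, -0.6]
grip_width: 0.0942
time_s: 2.23
ee_pos: [0.5916, 0.0705, 0.1406]
eef_rot: [-3.138, -0.003, 2.753]
force: [-0.1, -1.1, 0.1]
grip_width: 0.0639
time_s: 2.65
ee_pos: [0.5916, 0.0704, 0.1406]
eef_rot: [-3.138, -0.003, 2.753]
force: [-0.5, 0.7, 0.4]
grip_width: 0.0305
```

```bash
python3 -m creep '{"translation":[[0,0,0],[0,0,0],[0,0,0],[0,0,0],[0,0,0]],"yaw":[0,0,0,0,0],"gripper":[255,255,255,255,255]}' 20
python3 -m creep '{"translation":[[0,0,0],[0,0,0],[0,0,1],[0,0,4],[0,0,8]],"yaw":[0,0,0,0,0],"gripper":[255,255,255,255,255]}' 20
```

```text
time_s: 3.07
ee_pos: [0.5916, 0.0705, 0.1406]
eef_rot: [-3.138, -0.002, 2.753]
force: [-0.3, 0.1, 0.1]
grip_width: 0.027
time_s: 3.48
ee_pos: [0.5913, 0.0704, 0.1484]
eef_rot: [-3.138, -0.004, 2.753]
force: [-0.7, 0.0, -2.7]
grip_width: 0.0268
```

```bash
python3 -m creep '{"translation":[[0,0,8],[0,1,22],[1,6,36],[2,18,46],[3,36,50]],"yaw":[0,0,0,0,0],"gripper":[255,255,255,255,255]}' 20
python3 -m creep '{"translation":[[1,24,0],[2,50,0],[3,76,0],[4,102,0],[5,128,0]],"yaw":[0,0,0,0,0],"gripper":[255,255,255,255,255]}' 20
python3 -m creep '{"translation":[[1,26,0],[3,52,0],[4,74,0],[5,90,0],[5,97,0]],"yaw":[0,0,0,0,0],"gripper":[255,255,255,255,255]}' 20
```

```text
time_s: 3.9
ee_pos: [0.5949, 0.1064, 0.2008]
eef_rot: [-3.139, -0.001, 2.751]
force: [-0.3, -0.4, -2.1]
grip_width: 0.0273
time_s: 4.32
ee_pos: [0.5996, 0.2365, 0.2012]
eef_rot: [-3.139, -0.001, 2.752]
force: [0.1, 0.4, -2.9]
grip_width: 0.0271
time_s: 4.73
ee_pos: [0.6039, 0.3363, 0.2012]
eef_rot: [-3.139, -0.001, 2.754]
force: [-0.2, -1.1, -2.1]
grip_width: 0.0271
```

```bash
python3 -m creep '{"translation":[[0,-2,-8],[0,-4,-24],[0,-4,-40],[0,-4,-51],[0,-4,-55]],"yaw":[0,0,0,0,0],"gripper":[255,255,255,255,255]}' 20
python3 -m creep '{"translation":[[0,0,-1],[0,0,-2],[0,0,-3],[0,0,-4],[0,0,-5]],"yaw":[0,0,0,0,0],"gripper":[255,255,255,255,255]}' 20
python3 -m creep '{"translation":[[0,0,-0.5],[0,0,-1],[0,0,-1],[0,0,-1],[0,0,-1]],"yaw":[0,0,0,0,0],"gripper":[255,255,255,255,255]}' 20
```

```text
time_s: 5.15
ee_pos: [0.6033, 0.3312, 0.1439]
eef_rot: [-3.137, -0.003, 2.753]
force: [-1.0, 0.2, -3.2]
grip_width: 0.0272
time_s: 5.57
ee_pos: [0.6036, 0.3313, 0.1396]
eef_rot: [-3.138, -0.003, 2.753]
force: [-1.0, 0.1, 7.9]
grip_width: 0.0273
time_s: 5.98
ee_pos: [0.6039, 0.3315, 0.1397]
eef_rot: [-3.139, -0.002, 2.753]
force: [-1.4, 0.0, 5.3]
grip_width: 0.027
```

Contact came at the predicted height. I release red and rise, then go to blue at (0.514, -0.007).

```bash
python3 -m creep '{"translation":[[0,0,0],[0,0,0],[0,0,0],[0,0,0],[0,0,0]],"yaw":[0,0,0,0,0],"gripper":[175,150,120,80,0]}' 20
python3 -m creep '{"translation":[[0,0,0],[0,0,0],[0,0,0],[0,0,10],[0,0,25]],"yaw":[0,0,0,0,0],"gripper":[0,0,0,0,0]}' 20
python3 -m creep '{"translation":[[0,0,15],[0,0,38],[-2,-6,54],[-9,-30,59],[-17,-60,59]],"yaw":[0,0,0,0,0],"gripper":[0,0,0,0,0]}' 20
python3 -m creep '{"translation":[[-9,-32,0],[-18,-64,0],[-27,-96,0],[-36,-128,0],[-44,-160,0]],"yaw":[0,0,0,0,0],"gripper":[0,0,0,0,0]}' 20
python3 -m creep '{"translation":[[-8,-32,0],[-16,-64,0],[-23,-90,0],[-27,-107,0],[-29,-115,0]],"yaw":[0,0,0,0,0],"gripper":[0,0,0,0,0]}' 20
python3 - <<'E'
from m import *
c=snap('wrist','w2'); W=wristW(c); print(c['obs']['ee_pos'])
for n,xy in [('blue',(.514,-.006)),('green',(.576,-.097))]: print(n,lip(W,xy,.166))
print('cup',lip(W,(.608,-.015),.067,.04))
b=snap('top','top1'); print('red', lip(world(b),(.604,.332),.165))
E
```

```text
time_s: 6.4
ee_pos: [0.6038, 0.3315, 0.1395]
eef_rot: [-3.139, -0.002, 2.753]
force: [0.1, -0.1, -0.5]
grip_width: 0.0525
time_s: 6.82
ee_pos: [0.6033, 0.3312, 0.1639]
eef_rot: [-3.137, -0.003, 2.753]
force: [1.0, 0.3, -0.3]
grip_width: 0.0862
time_s: 7.23
ee_pos: [0.5863, 0.2715, 0.225]
eef_rot: [-3.139, -0.001, 2.755]
force: [1.2, -0.5, -0.0]
grip_width: 0.0941
time_s: 7.65
ee_pos: [0.5414, 0.1099, 0.2259]
eef_rot: [-3.14, -0.0, 2.755]
force: [0.2, -0.5, 1.0]
grip_width: 0.0938
time_s: 8.07
ee_pos: [0.5118, -0.0072, 0.2268]
eef_rot: [-3.14, 0.001, 2.753]
force: [-0.2, -0.3, 0.1]
grip_width: 0.0939
[ 0.51175767 -0.00724795  0.22677855]
blue (514.4, -8.1, 15.0, 1095, 0.1665)
green (571.4, -97.3, 13.9, 311, 0.1658)
cup (608.7, -16.8, 27.9, 660, 0.0662)
red (600.9, 332.1, 14.9, 123, 0.1654)
```

Red stands on the board, with its lip at z = 0.165. Blue next.

```bash
python3 -m creep '{"translation":[[2.5,0,-10],[2.5,0,-32],[2.5,0,-55],[2.5,0,-75],[2.5,0,-86]],"yaw":[0,0,0,0,0],"gripper":[0,0,0,0,0]}' 20
python3 -m creep '{"translation":[[0,0,0],[0,0,0],[0,0,0],[0,0,0],[0,0,0]],"yaw":[0,0,0,0,0],"gripper":[120,140,160,180,200]}' 20
python3 -m creep '{"translation":[[0,0,0],[0,0,0],[0,0,0],[0,0,0],[0,0,0]],"yaw":[0,0,0,0,0],"gripper":[220,235,255,255,255]}' 20
python3 -m creep '{"translation":[[0,0,0],[0,0,0],[0,0,0],[0,0,0],[0,0,0]],"yaw":[0,0,0,0,0],"gripper":[255,255,255,255,255]}' 20
python3 -m creep '{"translation":[[0,0,0],[0,0,0],[0,0,1],[0,0,4],[0,0,8]],"yaw":[0,0,0,0,0],"gripper":[255,255,255,255,255]}' 20
```

```text
time_s: 8.58
ee_pos: [0.514, -0.0048, 0.1377]
eef_rot: [-3.139, -0.002, 2.755]
force: [-0.1, 0.1, 0.6]
grip_width: 0.0939
time_s: 9.0
ee_pos: [0.5145, -0.0047, 0.1386]
eef_rot: [-3.14, -0.001, 2.755]
force: [0.4, 0.6, -0.4]
grip_width: 0.0641
time_s: 9.42
ee_pos: [0.5145, -0.0048, 0.1387]
eef_rot: [-3.14, -0.001, 2.755]
force: [0.0, -1.0, 0.6]
grip_width: 0.031
time_s: 9.83
ee_pos: [0.5145, -0.0049, 0.1386]
eef_rot: [-3.139, -0.001, 2.755]
force: [-0.4, -2.4, 0.4]
grip_width: 0.027
time_s: 10.25
ee_pos: [0.5142, -0.0047, 0.1465]
eef_rot: [-3.139, -0.002, 2.755]
force: [-0.8, -0.4, -3.4]
grip_width: 0.0271
```

```bash
python3 -m creep '{"translation":[[0,0,8],[0,1,22],[0,6,36],[0,18,48],[0,36,54]],"yaw":[0,0,0,0,0],"gripper":[255,255,255,255,255]}' 20
python3 -m creep '{"translation":[[0,24,0],[0,52,0],[0,80,0],[0,108,0],[-1,136,0]],"yaw":[0,0,0,0,0],"gripper":[255,255,255,255,255]}' 20
python3 -m creep '{"translation":[[0,28,0],[0,56,0],[0,84,0],[-1,112,0],[-1,135,0]],"yaw":[0,0,0,0,0],"gripper":[255,255,255,255,255]}' 20
python3 -m creep '{"translation":[[0,15,0],[0,20,-10],[0,20,-28],[0,20,-46],[0,20,-55]],"yaw":[0,0,0,0,0],"gripper":[255,255,255,255,255]}' 20
```

```text
time_s: 10.67
ee_pos: [0.5147, 0.031, 0.2028]
eef_rot: [-3.14, 0.001, 2.753]
force: [0.6, -0.2, -4.1]
grip_width: 0.0268
time_s: 11.08
ee_pos: [0.5136, 0.1684, 0.2035]
eef_rot: [-3.141, 0.001, 2.753]
force: [0.7, -0.2, -2.3]
grip_width: 0.0271
time_s: 11.5
ee_pos: [0.5121, 0.3054, 0.2041]
eef_rot: [-3.141, 0.001, 2.754]
force: [0.4, -0.3, -3.6]
grip_width: 0.0273
time_s: 11.92
ee_pos: [0.5114, 0.3244, 0.1466]
eef_rot: [-3.139, -0.001, 2.754]
force: [-0.4, 0.4, -3.6]
grip_width: 0.0272
```

```bash
python3 -m creep '{"translation":[[0,0,-2],[0,0,-4],[0,0,-5],[0,0,-6],[0,0,-7]],"yaw":[0,0,0,0,0],"gripper":[255,255,255,255,255]}' 20
python3 -m creep '{"translation":[[0,0,-0.5],[0,0,-1],[0,0,-1.5],[0,0,-2],[0,0,-2]],"yaw":[0,0,0,0,0],"gripper":[255,255,255,255,255]}' 20
```

```text
time_s: 12.33
ee_pos: [0.5117, 0.3245, 0.1404]
eef_rot: [-3.14, -0.0, 2.754]
force: [0.0, 0.5, -3.8]
grip_width: 0.0273
time_s: 12.75
ee_pos: [0.5117, 0.3245, 0.1383]
eef_rot: [-3.14, -0.0, 2.754]
force: [-0.3, -0.6, -3.3]
grip_width: 0.0273
```

```bash
python3 -m creep '{"translation":[[0,0,-0.4],[0,0,-0.8],[0,0,-1.2],[0,0,-1.5],[0,0,-1.5]],"yaw":[0,0,0,0,0],"gripper":[255,255,255,255,255]}' 20
```

```text
time_s: 13.17
ee_pos: [0.512, 0.3246, 0.1376]
eef_rot: [-3.14, 0.001, 2.754]
force: [-1.0, -1.8, 4.2]
grip_width: 0.0274
```

```bash
python3 -m creep '{"translation":[[0,0,0],[0,0,0],[0,0,0],[0,0,0],[0,0,0]],"yaw":[0,0,0,0,0],"gripper":[175,150,120,80,0]}' 20
python3 -m creep '{"translation":[[0,0,0],[0,0,0],[0,0,0],[0,0,10],[0,0,25]],"yaw":[0,0,0,0,0],"gripper":[0,0,0,0,0]}' 20
python3 -m creep '{"translation":[[0,0,15],[0,0,38],[1,-6,54],[5,-30,60],[9,-60,60]],"yaw":[0,0,0,0,0],"gripper":[0,0,0,0,0]}' 20
python3 -m creep '{"translation":[[4,-32,0],[9,-64,0],[14,-96,0],[19,-128,0],[24,-160,0]],"yaw":[0,0,0,0,0],"gripper":[0,0,0,0,0]}' 20
python3 -m creep '{"translation":[[5,-32,0],[10,-64,0],[15,-96,0],[20,-128,0],[23,-150,0]],"yaw":[0,0,0,0,0],"gripper":[0,0,0,0,0]}' 20
python3 -m creep '{"translation":[[3,-20,0],[6,-40,0],[8,-50,0],[8,-53,0],[8,-53,0]],"yaw":[0,0,0,0,0],"gripper":[0,0,0,0,0]}' 20
python3 - <<'E'
from m import *
c=snap('wrist','w3'); W=wristW(c); print(c['obs']['ee_pos'])
print('green',lip(W,(.576,-.097),.166),'cup',lip(W,(.608,-.015),.067,.04))
b=snap('top','top2');W=world(b); print('red', lip(W,(.604,.332),.165),'blue',lip(W,(.512,.324),.165))
E
```

```text
time_s: 13.58
ee_pos: [0.512, 0.3246, 0.1375]
eef_rot: [-3.14, 0.001, 2.754]
force: [-0.9, -0.1, -1.4]
grip_width: 0.0526
time_s: 14.0
ee_pos: [0.5115, 0.3243, 0.1621]
eef_rot: [-3.138, -0.001, 2.754]
force: [-0.8, -0.4, -0.2]
grip_width: 0.0861
time_s: 14.42
ee_pos: [0.5208, 0.265, 0.2248]
eef_rot: [-3.141, 0.002, 2.756]
force: [1.1, -0.2, -0.9]
grip_width: 0.0938
time_s: 14.83
ee_pos: [0.5448, 0.1035, 0.2258]
eef_rot: [3.142, 0.002, 2.756]
force: [0.9, 0.5, -0.3]
grip_width: 0.0944
time_s: 15.25
ee_pos: [0.568, -0.0491, 0.2267]
eef_rot: [3.142, 0.003, 2.755]
force: [0.5, 1.1, -0.3]
grip_width: 0.0938
time_s: 15.67
ee_pos: [0.5759, -0.1022, 0.2269]
eef_rot: [3.141, 0.003, 2.754]
force: [-0.2, -0.0, -0.2]
grip_width: 0.0936
[ 0.57591232 -0.10218215  0.22692818]
green (576.4, -99.2, 14.9, 1097, 0.1665) cup (608.8, -16.5, 28.0, 745, 0.0666)
red (601.2, 332.5, 15.1, 124, 0.1656) blue (508.9, 323.7, 15.3, 142, 0.1651)
```

```bash
python3 -m creep '{"translation":[[0,3.5,-10],[0,3.5,-32],[0,3.5,-55],[0,3.5,-75],[0,3.5,-86]],"yaw":[0,0,0,0,0],"gripper":[0,0,0,0,0]}' 20
python3 -m creep '{"translation":[[0,0,0],[0,0,0],[0,0,0],[0,0,0],[0,0,0]],"yaw":[0,0,0,0,0],"gripper":[120,140,160,180,200]}' 20
python3 -m creep '{"translation":[[0,0,0],[0,0,0],[0,0,0],[0,0,0],[0,0,0]],"yaw":[0,0,0,0,0],"gripper":[220,235,255,255,255]}' 20
python3 -m creep '{"translation":[[0,0,0],[0,0,0],[0,0,0],[0,0,0],[0,0,0]],"yaw":[0,0,0,0,0],"gripper":[255,255,255,255,255]}' 20
python3 -m creep '{"translation":[[0,0,0],[0,0,0],[0,0,1],[0,0,4],[0,0,8]],"yaw":[0,0,0,0,0],"gripper":[255,255,255,255,255]}' 20
```

```text
time_s: 16.18
ee_pos: [0.5749, -0.0963, 0.138]
eef_rot: [-3.141, 0.0, 2.757]
force: [0.2, -0.7, -0.5]
grip_width: 0.0938
time_s: 16.6
ee_pos: [0.5753, -0.0963, 0.139]
eef_rot: [3.142, 0.002, 2.757]
force: [-0.1, -0.5, -0.0]
grip_width: 0.0646
time_s: 17.02
ee_pos: [0.5753, -0.0964, 0.139]
eef_rot: [3.142, 0.002, 2.757]
force: [-0.2, -1.1, 1.2]
grip_width: 0.0307
time_s: 17.43
ee_pos: [0.5753, -0.0964, 0.1391]
eef_rot: [3.142, 0.002, 2.757]
force: [-0.4, -0.8, 1.3]
grip_width: 0.0274
time_s: 17.85
ee_pos: [0.575, -0.0963, 0.1467]
eef_rot: [-3.141, 0.0, 2.757]
force: [0.8, 0.2, -4.1]
grip_width: 0.0269
```

```bash
python3 -m creep '{"translation":[[0,0,14],[-1,0,34],[-5,8,54],[-13,24,66],[-24,46,70]],"yaw":[0,0,0,0,0],"gripper":[255,255,255,255,255]}' 20
python3 -m creep '{"translation":[[-11,26,0],[-22,54,0],[-33,82,0],[-44,110,0],[-55,138,0]],"yaw":[0,0,0,0,0],"gripper":[255,255,255,255,255]}' 20
python3 -m creep '{"translation":[[-11,28,0],[-22,56,0],[-33,84,0],[-44,112,0],[-55,140,0]],"yaw":[0,0,0,0,0],"gripper":[255,255,255,255,255]}' 20
python3 -m creep '{"translation":[[-10,28,0],[-17,54,0],[-20,72,0],[-20,80,0],[-20,84,0]],"yaw":[0,0,0,0,0],"gripper":[255,255,255,255,255]}' 20
```

```text
time_s: 18.27
ee_pos: [0.5515, -0.0507, 0.219]
eef_rot: [3.141, 0.004, 2.755]
force: [0.9, -0.5, -3.6]
grip_width: 0.0271
time_s: 18.68
ee_pos: [0.4957, 0.0885, 0.2193]
eef_rot: [3.141, 0.004, 2.755]
force: [-0.3, -0.1, -3.9]
grip_width: 0.0273
time_s: 19.1
ee_pos: [0.4399, 0.2298, 0.2197]
eef_rot: [3.141, 0.004, 2.755]
force: [0.3, 0.2, -4.0]
grip_width: 0.0271
time_s: 19.52
ee_pos: [0.4196, 0.3147, 0.2197]
eef_rot: [3.141, 0.004, 2.756]
force: [0.1, 0.1, -3.9]
grip_width: 0.0273
```

Descending to about 0.138.

```bash
python3 -m creep '{"translation":[[0,0,-12],[0,0,-34],[0,0,-56],[0,0,-70],[0,0,-75]],"yaw":[0,0,0,0,0],"gripper":[255,255,255,255,255]}' 20
python3 -m creep '{"translation":[[0,0,-1],[0,0,-2],[0,0,-3],[0,0,-3.5],[0,0,-4]],"yaw":[0,0,0,0,0],"gripper":[255,255,255,255,255]}' 20
python3 -m creep '{"translation":[[0,0,-0.4],[0,0,-0.8],[0,0,-1.2],[0,0,-1.6],[0,0,-1.6]],"yaw":[0,0,0,0,0],"gripper":[255,255,255,255,255]}' 20
```

```text
time_s: 19.93
ee_pos: [0.4193, 0.3133, 0.1426]
eef_rot: [-3.14, 0.002, 2.755]
force: [0.6, -0.6, -3.7]
grip_width: 0.0273
time_s: 20.35
ee_pos: [0.4196, 0.3134, 0.1393]
eef_rot: [-3.14, 0.003, 2.755]
force: [-0.4, -0.1, -3.5]
grip_width: 0.027
time_s: 20.77
ee_pos: [0.4197, 0.3135, 0.138]
eef_rot: [-3.141, 0.003, 2.755]
force: [-0.3, -0.5, 0.6]
grip_width: 0.0275
```

```bash
python3 -m creep '{"translation":[[0,0,-0.3],[0,0,-0.5],[0,0,-0.5],[0,0,-0.5],[0,0,-0.5]],"yaw":[0,0,0,0,0],"gripper":[255,255,180,170,150]}' 20
python3 -m creep '{"translation":[[0,0,0],[0,0,0],[0,0,0],[0,0,0],[0,0,0]],"yaw":[0,0,0,0,0],"gripper":[120,80,0,0,0]}' 20
python3 -m creep '{"translation":[[0,0,0],[0,0,10],[0,0,30],[0,0,55],[0,0,80]],"yaw":[0,0,0,0,0],"gripper":[0,0,0,0,0]}' 20
python3 -m creep '{"translation":[[8,-14,5],[24,-42,5],[40,-70,5],[56,-98,5],[72,-126,5]],"yaw":[0,0,0,0,0],"gripper":[0,0,0,0,0]}' 20
python3 -m creep '{"translation":[[16,-28,0],[32,-56,0],[48,-84,0],[64,-112,0],[80,-140,0]],"yaw":[0,0,0,0,0],"gripper":[0,0,0,0,0]}' 20
python3 -m creep '{"translation":[[16,-28,0],[28,-48,0],[34,-60,0],[36,-63,0],[36,-63,0]],"yaw":[0,0,0,0,0],"gripper":[0,0,0,0,0]}' 20
python3 - <<'E'
from m import *
c=snap('wrist','w4'); W=wristW(c); print(c['obs']['ee_pos'])
print('cup',lip(W,(.608,-.015),.067,.04))
b=snap('top','top3');W=world(b); s=snap('scene','scene3');S=world(s)
for n,xy in [('red',(.604,.332)),('blue',(.512,.324)),('green',(.42,.3135))]: print(n,lip(W,xy,.165),lip(S,xy,.165))
E
```

```text
time_s: 21.18
ee_pos: [0.4197, 0.3135, 0.1375]
eef_rot: [-3.141, 0.003, 2.755]
force: [0.3, 0.7, -0.3]
grip_width: 0.0349
time_s: 21.6
ee_pos: [0.4197, 0.3135, 0.1374]
eef_rot: [-3.141, 0.003, 2.755]
force: [-0.6, 0.2, 0.7]
grip_width: 0.068
time_s: 22.02
ee_pos: [0.4195, 0.3134, 0.219]
eef_rot: [-3.141, 0.003, 2.755]
force: [0.1, 1.2, -0.1]
grip_width: 0.094
time_s: 22.43
ee_pos: [0.492, 0.1861, 0.225]
eef_rot: [-3.141, 0.004, 2.756]
force: [0.6, 0.2, 0.5]
grip_width: 0.0942
time_s: 22.85
ee_pos: [0.5726, 0.0445, 0.226]
eef_rot: [-3.142, 0.004, 2.756]
force: [-0.4, 0.4, -0.2]
grip_width: 0.0939
time_s: 23.27
ee_pos: [0.6086, -0.0185, 0.2261]
eef_rot: [3.142, 0.004, 2.755]
force: [0.4, 0.5, 0.3]
grip_width: 0.094
[ 0.60859402 -0.01853717  0.22609808]
cup (609.0, -17.1, 27.9, 702, 0.0668)
red (600.9, 332.8, 15.1, 126, 0.1651) (602.6, 332.6, 15.6, 110, 0.1634)
blue (507.3, 323.1, 15.9, 141, 0.1658) (510.3, 322.8, 15.8, 97, 0.1638)
green (418.7, 313.2, 15.1, 139, 0.166) (421.1, 311.8, 15.9, 82, 0.1643)
```

View pics/scene3.png

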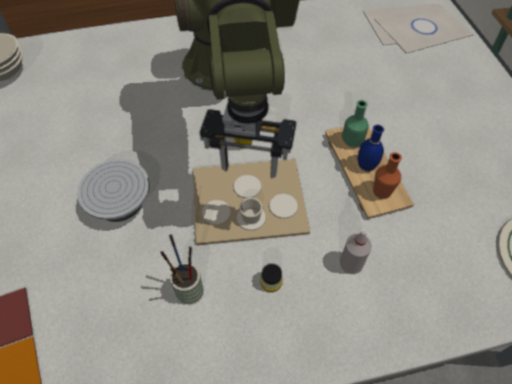

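Scene view: green, blue and red stand upright on the board at (355,130), (371,153) and (387,180). The cup stands free at (250,209). Now I grip the cup.

```bash
python3 -m creep '{"translation":[[0,0,-15],[0,0,-45],[0,0,-78],[0,0,-105],[0,0,-115]],"yaw":[0,0,0,0,0],"gripper":[0,0,0,0,0]}' 20
```

```text
time_s: 23.83
ee_pos: [0.6064, -0.0159, 0.1077]
eef_rot: [-3.14, -0.001, 2.758]
force: [-1.2, 0.2, -0.8]
grip_width: 0.094
```

```bash
python3 -m creep '{"translation":[[2.5,-0.5,-8],[2.5,-0.5,-22],[2.5,-0.5,-38],[2.5,-0.5,-48],[2.5,-0.5,-54]],"yaw":[0,0,0,0,0],"gripper":[0,0,0,0,0]}' 12
python3 -m creep '{"translation":[[0,0,0],[0,0,0],[0,0,0],[0,0,0],[0,0,0]],"yaw":[0,0,0,0,0],"gripper":[40,60,75,85,95]}' 12
python3 -m creep '{"translation":[[0,0,0],[0,0,0],[0,0,0],[0,0,0],[0,0,0]],"yaw":[0,0,0,0,0],"gripper":[105,115,125,140,160]}' 12
```

```text
time_s: 24.25
ee_pos: [0.609, -0.016, 0.0535]
eef_rot: [-3.14, -0.001, 2.759]
force: [0.2, 0.1, 0.5]
grip_width: 0.0939
time_s: 24.67
ee_pos: [0.6093, -0.0161, 0.0542]
eef_rot: [-3.141, 0.0, 2.759]
force: [-0.1, 0.2, 0.2]
grip_width: 0.0641
time_s: 25.08
ee_pos: [0.6095, -0.0161, 0.0546]
eef_rot: [-3.141, 0.001, 2.759]
force: [-1.1, -0.3, 5.6]
grip_width: 0.054
```

```bash
python3 -m creep '{"translation":[[0,0,0],[0,0,0],[0,0,0],[0,0,0],[0,0,0]],"yaw":[0,0,0,0,0],"gripper":[200,255,255,255,255]}' 15
python3 -m creep '{"translation":[[0,0,1],[0,0,3],[0,0,6],[0,0,10],[0,0,15]],"yaw":[0,0,0,0,0],"gripper":[255,255,255,255,255]}' 15
```

```text
time_s: 25.5
ee_pos: [0.6095, -0.0161, 0.0546]
eef_rot: [-3.141, 0.001, 2.759]
force: [-1.7, 1.1, 4.1]
grip_width: 0.0539
time_s: 25.92
ee_pos: [0.6094, -0.0161, 0.0698]
eef_rot: [-3.141, 0.001, 2.759]
force: [-0.3, -0.1, -0.4]
grip_width: 0.0539
```

```bash
python3 -m creep '{"translation":[[0,0,12],[0,0,34],[-2,-6,56],[-8,-20,74],[-16,-40,80]],"yaw":[0,0,0,0,0],"gripper":[255,255,255,255,255]}' 15
python3 -m creep '{"translation":[[-10,-25,0],[-20,-50,0],[-31,-77,0],[-42,-104,0],[-53,-131,0]],"yaw":[0,0,0,0,0],"gripper":[255,255,255,255,255]}' 15
python3 -m creep '{"translation":[[-10,-27,0],[-21,-54,0],[-31,-80,0],[-39,-100,0],[-43,-110,0]],"yaw":[0,0,0,0,0],"gripper":[255,255,255,255,255]}' 15
python3 - <<'E'
from m import *
b=pickle.load(open('pics/top0.pkl','rb'));a=pickle.load(open('pics/scene0.pkl','rb'))
for c in(b,a):
    W=world(c); q=near(W,(.48,-.34),.105,.058,.078)
    print(cv2.fitEllipse(cv2.convexHull((q[:,:2]*1000).astype(np.float32))),q.mean(0))
c=snap('wrist','w5');W=wristW(c);print(c['obs']['ee_pos'])
q=near(W,(.48,-.34),.105,.058,.076);h=cv2.convexHull((q[:,:2]*1000).astype(np.float32))[:,0]
print(len(q),cv2.minEnclosingCircle(h),q.min(0),q.max(0))
E
```

```text
time_s: 26.33
ee_pos: [0.5944, -0.0557, 0.1539]
eef_rot: [3.141, 0.005, 2.761]
force: [0.8, -0.4, -0.5]
grip_width: 0.0542
time_s: 26.75
ee_pos: [0.5409, -0.1879, 0.1552]
eef_rot: [3.141, 0.006, 2.761]
force: [0.5, -0.1, -0.6]
grip_width: 0.0538
time_s: 27.17
ee_pos: [0.4969, -0.3001, 0.1562]
eef_rot: [-3.141, 0.007, 2.759]
force: [0.2, 0.5, -0.6]
grip_width: 0.054
((481.9210205078125, -339.5003356933594), (179.1236114501953, 180.1592559814453), 20.369888305664062) [ 0.48074323 -0.33814423  0.06901831]
((483.8773193359375, -340.1136779785156), (178.4735107421875, 181.88941955566406), 118.43498229980469) [ 0.48976232 -0.33940885  0.06684746]
[ 0.49688759 -0.30008208  0.15622045]
23763 ((482.9351806640625, -342.5945739746094), 90.23666381835938) [ 0.39336115 -0.43227857  0.06306911] [ 0.56993584 -0.25248987  0.07158034]
```

View pics/w5.png

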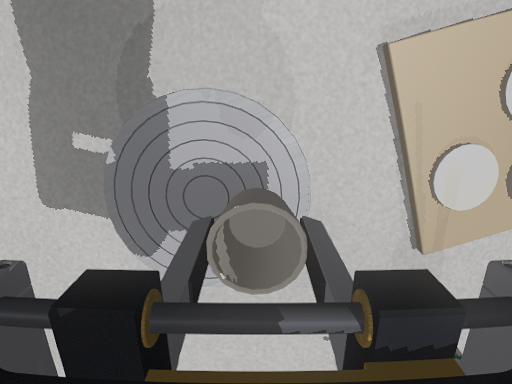

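Wrist view: the cup is held upright at (257,245), and the wheel's inner ring is at (206,196). Three estimates put the wheel centre near (482.5, -341) mm.

```bash
python3 -m creep '{"translation":[[-5,-15,0],[-12,-33,-10],[-14,-41,-24],[-14,-41,-38],[-14,-41,-45]],"yaw":[0,0,0,0,0],"gripper":[255,255,255,255,255]}' 15
python3 -m creep '{"translation":[[0,0,0],[0,0,-1],[0,0,-2],[0,0,-3],[0,0,-4]],"yaw":[0,0,0,0,0],"gripper":[255,255,255,255,255]}' 15
```

```text
time_s: 27.63
ee_pos: [0.4825, -0.3405, 0.1089]
eef_rot: [3.141, 0.005, 2.758]
force: [-0.2, -0.2, -1.0]
grip_width: 0.0539
time_s: 28.05
ee_pos: [0.4828, -0.3404, 0.1054]
eef_rot: [3.141, 0.006, 2.758]
force: [1.0, 0.6, -1.3]
grip_width: 0.0538
```

```bash
python3 -m creep '{"translation":[[0,0,-0.7],[0,0,-1.4],[0,0,-2.1],[0,0,-2.8],[0,0,-3.3]],"yaw":[0,0,0,0,0],"gripper":[255,255,255,255,255]}' 15
python3 -m creep '{"translation":[[0,0,-0.3],[0,0,-0.6],[0,0,-0.8],[0,0,-0.8],[0,0,-0.8]],"yaw":[0,0,0,0,0],"gripper":[255,255,255,255,255]}' 15
```

```text
time_s: 28.47
ee_pos: [0.4828, -0.3404, 0.102]
eef_rot: [3.141, 0.006, 2.758]
force: [0.0, -0.1, -1.1]
grip_width: 0.0536
time_s: 28.88
ee_pos: [0.483, -0.3406, 0.1016]
eef_rot: [3.141, 0.006, 2.758]
force: [0.2, 0.5, 3.0]
grip_width: 0.0539
```

```bash
python3 -m creep '{"translation":[[0,0,0],[0,0,0],[0,0,0],[0,0,0],[0,0,0]],"yaw":[0,0,0,0,0],"gripper":[100,90,70,40,0]}' 15
python3 -m creep '{"translation":[[0,0,0],[0,0,0],[0,0,8],[0,0,24],[0,0,45]],"yaw":[0,0,0,0,0],"gripper":[0,0,0,0,0]}' 20
python3 -m creep '{"translation":[[0,0,25],[0,0,55],[0,0,80],[-2,12,92],[-2,36,92]],"yaw":[0,0,0,0,0],"gripper":[0,0,0,0,0]}' 20
python3 - <<'E'
from m import *
c=snap('wrist','w6');W=wristW(c);print(c['obs']['ee_pos'],'cup',lip(W,(.4825,-.341),.114,.04))
q=near(W,(.48,-.34),.105,.058,.076);print(cv2.minEnclosingCircle((q[:,:2]*1000).astype(np.float32)))
b=snap('top','top6');W=world(b);print('cup',lip(W,(.4825,-.341),.114,.04))
E
```

```text
time_s: 29.3
ee_pos: [0.4829, -0.3405, 0.1014]
eef_rot: [3.141, 0.006, 2.758]
force: [0.3, 0.4, 0.0]
grip_width: 0.0777
time_s: 29.72
ee_pos: [0.4824, -0.3401, 0.1464]
eef_rot: [3.141, 0.004, 2.758]
force: [-0.5, 0.4, -0.7]
grip_width: 0.0941
time_s: 30.13
ee_pos: [0.4807, -0.3057, 0.2421]
eef_rot: [-3.141, 0.009, 2.756]
force: [-0.1, -0.2, 0.8]
grip_width: 0.0939
[ 0.48071609 -0.3056663   0.24208285] cup (482.5, -341.2, 27.8, 867, 0.1137)
((483.0595397949219, -342.1493835449219), 90.03913116455078)
cup (487.4, -321.6, 18.0, 24, 0.1142)
```

View pics/w6.png

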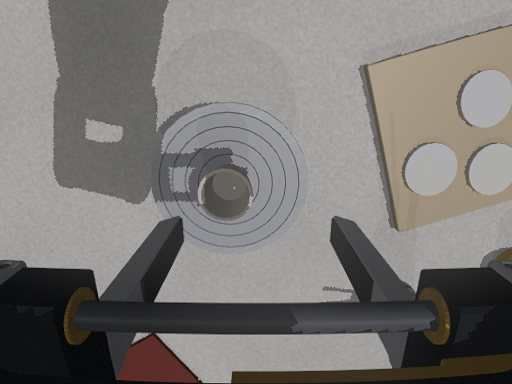

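The cup stands in the middle of the wheel, about 1 mm off. Back to green at (0.4197, 0.3135).

```bash
python3 -m creep '{"translation":[[-2,20,0],[-5,52,0],[-8,85,0],[-11,118,0],[-15,151,0]],"yaw":[0,0,0,0,0],"gripper":[0,0,0,0,0]}' 20
python3 -m creep '{"translation":[[-3,33,0],[-6,66,0],[-10,99,0],[-13,132,0],[-16,165,0]],"yaw":[0,0,0,0,0],"gripper":[0,0,0,0,0]}' 20
python3 -m creep '{"translation":[[-3,33,0],[-6,66,0],[-10,99,0],[-13,132,0],[-16,165,0]],"yaw":[0,0,0,0,0],"gripper":[0,0,0,0,0]}' 20
python3 -m creep '{"translation":[[-3,33,0],[-6,66,0],[-10,95,0],[-12,115,0],[-13,122,0]],"yaw":[0,0,0,0,0],"gripper":[0,0,0,0,0]}' 20
python3 - <<'E'
from m import *
c=snap('wrist','w7');W=wristW(c);print(c['obs']['ee_pos'],c['obs']['eef_rot'],lip(W,(.42,.3135),.165),lip(W,(.512,.324),.165))
E
```

```text
time_s: 30.65
ee_pos: [0.4653, -0.1502, 0.2401]
eef_rot: [3.141, 0.006, 2.759]
force: [0.3, 0.1, 0.8]
grip_width: 0.0942
time_s: 31.07
ee_pos: [0.449, 0.0159, 0.2404]
eef_rot: [3.141, 0.006, 2.759]
force: [1.1, 0.5, -0.4]
grip_width: 0.0942
time_s: 31.48
ee_pos: [0.4327, 0.1824, 0.2408]
eef_rot: [3.141, 0.006, 2.759]
force: [0.8, -0.4, 0.2]
grip_width: 0.0938
time_s: 31.9
ee_pos: [0.4194, 0.3065, 0.2408]
eef_rot: [3.141, 0.006, 2.761]
force: [0.7, -0.7, -0.5]
grip_width: 0.094
[0.41938194 0.30645729 0.24083453] [3.14053186 0.00605535 2.7613773 ] (420.6, 310.8, 14.9, 984, 0.1656) (509.8, 322.2, 15.0, 776, 0.1652)
```

```bash
python3 -m creep '{"translation":[[0,7,-12],[0,7,-34],[0,7,-58],[0,7,-72],[0,7,-78]],"yaw":[0,0,0,0,0],"gripper":[0,0,0,0,0]}' 20
python3 -m creep '{"translation":[[0.5,0,-8],[0.5,0,-16],[0.5,0,-21],[0.5,0,-23],[0.5,0,-23]],"yaw":[0,0,0,0,0],"gripper":[0,0,0,0,0]}' 20
```

```text
time_s: 32.37
ee_pos: [0.419, 0.3116, 0.16]
eef_rot: [-3.139, 0.004, 2.76]
force: [0.4, -0.3, 0.6]
grip_width: 0.0939
time_s: 32.78
ee_pos: [0.4195, 0.3116, 0.1368]
eef_rot: [-3.139, 0.004, 2.76]
force: [-0.4, 0.6, -0.4]
grip_width: 0.094
```

```bash
python3 -m creep '{"translation":[[0,1.7,1],[0,1.7,1],[0,1.7,1],[0,1.7,1],[0,1.7,1]],"yaw":[0,0,0,0,0],"gripper":[120,140,160,180,200]}' 20
python3 -m creep '{"translation":[[0,0,0],[0,0,0],[0,0,0],[0,0,0],[0,0,0]],"yaw":[0,0,0,0,0],"gripper":[220,235,255,255,255]}' 20
python3 -m creep '{"translation":[[0,0,0],[0,0,0],[0,0,0],[0,0,0],[0,0,0]],"yaw":[0,0,0,0,0],"gripper":[255,255,255,255,255]}' 20
python3 -m creep '{"translation":[[0,0,1],[0,0,4],[0,0,10],[0,0,24],[0,0,44]],"yaw":[0,0,0,0,0],"gripper":[255,255,255,255,255]}' 20
python3 -m creep '{"translation":[[0,-4,20],[2,-14,34],[7,-32,38],[14,-54,38],[23,-80,38]],"yaw":[0,0,0,0,0],"gripper":[255,255,255,255,255]}' 20
```

```text
time_s: 33.2
ee_pos: [0.4196, 0.3133, 0.138]
eef_rot: [-3.14, 0.004, 2.76]
force: [0.5, 0.9, -0.3]
grip_width: 0.0643
time_s: 33.62
ee_pos: [0.4196, 0.3133, 0.138]
eef_rot: [-3.14, 0.004, 2.76]
force: [0.6, -0.9, 0.6]
grip_width: 0.0307
time_s: 34.03
ee_pos: [0.4196, 0.3133, 0.138]
eef_rot: [-3.14, 0.004, 2.76]
force: [0.2, -1.0, 0.4]
grip_width: 0.0273
time_s: 34.45
ee_pos: [0.4189, 0.3129, 0.1816]
eef_rot: [-3.137, 0.002, 2.76]
force: [-0.9, -0.5, -4.5]
grip_width: 0.027
time_s: 34.87
ee_pos: [0.4419, 0.2326, 0.2204]
eef_rot: [-3.138, 0.003, 2.761]
force: [0.3, -1.2, -3.7]
grip_width: 0.0275
```

```bash
python3 -m creep '{"translation":[[11,-27,0],[22,-54,0],[33,-82,0],[44,-109,0],[55,-136,0]],"yaw":[0,0,0,0,0],"gripper":[255,255,255,255,255]}' 20
python3 -m creep '{"translation":[[11,-27,0],[22,-54,0],[33,-82,0],[44,-109,0],[55,-136,0]],"yaw":[0,0,0,0,0],"gripper":[255,255,255,255,255]}' 20
python3 -m creep '{"translation":[[10,-25,0],[18,-44,0],[22,-54,0],[22,-54,0],[22,-54,0]],"yaw":[0,0,0,0,0],"gripper":[255,255,255,255,255]}' 20
python3 -m creep '{"translation":[[0,-2,-12],[1,-4,-34],[1,-4,-56],[1,-4,-70],[1,-4,-75]],"yaw":[0,0,0,0,0],"gripper":[255,255,255,255,255]}' 20
```

```text
time_s: 35.28
ee_pos: [0.4971, 0.0952, 0.2208]
eef_rot: [-3.138, 0.003, 2.762]
force: [0.4, 1.2, -4.1]
grip_width: 0.027
time_s: 35.7
ee_pos: [0.5524, -0.0422, 0.2212]
eef_rot: [-3.138, 0.003, 2.761]
force: [-0.6, 0.4, -4.4]
grip_width: 0.0271
time_s: 36.12
ee_pos: [0.5742, -0.0958, 0.2212]
eef_rot: [-3.139, 0.003, 2.761]
force: [-0.6, -0.0, -3.6]
grip_width: 0.0274
time_s: 36.53
ee_pos: [0.5739, -0.0985, 0.1432]
eef_rot: [-3.138, -0.001, 2.762]
force: [-0.3, 0.7, -4.2]
grip_width: 0.0269
```

```bash
python3 -m creep '{"translation":[[1.2,1.2,0],[1.2,1.2,-1],[1.2,1.2,-2],[1.2,1.2,-3],[1.2,1.2,-3.5]],"yaw":[0,0,0,0,0],"gripper":[255,255,255,255,255]}' 20
python3 -m creep '{"translation":[[0,0,-0.5],[0,0,-1],[0,0,-1.3],[0,0,-1.6],[0,0,-1.8]],"yaw":[0,0,0,0,0],"gripper":[255,255,255,255,255]}' 20
```

```text
time_s: 36.95
ee_pos: [0.5753, -0.0973, 0.1403]
eef_rot: [-3.138, -0.0, 2.762]
force: [-0.2, -0.5, -3.3]
grip_width: 0.0272
time_s: 37.37
ee_pos: [0.5757, -0.0975, 0.1391]
eef_rot: [-3.138, 0.001, 2.762]
force: [-0.6, -0.3, 1.5]
grip_width: 0.0273
```

Contact. I release it, measure it against the start view, and go to blue at (0.512, 0.3245).

```bash
python3 -m creep '{"translation":[[0,0,-0.3],[0,0,-0.3],[0,0,-0.3],[0,0,-0.3],[0,0,-0.3]],"yaw":[0,0,0,0,0],"gripper":[255,185,175,160,140]}' 20
python3 -m creep '{"translation":[[0,0,0],[0,0,0],[0,0,0],[0,0,0],[0,0,0]],"yaw":[0,0,0,0,0],"gripper":[110,60,0,0,0]}' 20
python3 -m creep '{"translation":[[0,0,0],[0,0,10],[0,0,34],[0,0,60],[0,0,84]],"yaw":[0,0,0,0,0],"gripper":[0,0,0,0,0]}' 20
python3 - <<'E'
from m import *
c=snap('wrist','w8');W=wristW(c);print(c['obs']['ee_pos'],lip(W,(.576,-.097),.166))
E
python3 -m creep '{"translation":[[-2,16,0],[-6,48,0],[-11,80,0],[-16,112,0],[-21,144,0]],"yaw":[0,0,0,0,0],"gripper":[0,0,0,0,0]}' 20
python3 -m creep '{"translation":[[-5,32,0],[-10,64,0],[-15,96,0],[-20,128,0],[-25,160,0]],"yaw":[0,0,0,0,0],"gripper":[0,0,0,0,0]}' 20
python3 -m creep '{"translation":[[-5,32,0],[-10,64,0],[-15,92,0],[-17,110,0],[-18,116,0]],"yaw":[0,0,0,0,0],"gripper":[0,0,0,0,0]}' 20
```

```text
time_s: 37.78
ee_pos: [0.5756, -0.0974, 0.1387]
eef_rot: [-3.138, 0.001, 2.762]
force: [-0.1, 0.2, -0.3]
grip_width: 0.0384
time_s: 38.2
ee_pos: [0.5756, -0.0974, 0.1387]
eef_rot: [-3.138, 0.001, 2.762]
force: [-0.6, -0.8, 0.7]
grip_width: 0.0717
time_s: 38.62
ee_pos: [0.5756, -0.0974, 0.2248]
eef_rot: [-3.139, 0.002, 2.762]
force: [0.6, -0.0, 0.1]
grip_width: 0.0939
[ 0.57559522 -0.09737232  0.22483858] (577.2, -100.0, 15.0, 1108, 0.1665)
time_s: 39.08
ee_pos: [0.5555, 0.0476, 0.2307]
eef_rot: [-3.14, 0.009, 2.762]
force: [0.3, 0.2, -0.9]
grip_width: 0.0938
time_s: 39.5
ee_pos: [0.53, 0.2092, 0.2315]
eef_rot: [-3.14, 0.01, 2.762]
force: [-0.1, -1.1, 0.6]
grip_width: 0.094
time_s: 39.92
ee_pos: [0.5113, 0.3276, 0.2319]
eef_rot: [-3.141, 0.01, 2.764]
force: [0.2, -0.8, -0.5]
grip_width: 0.0939
```

Green is back within about 1 mm. Blue next.

```bash
python3 -m creep '{"translation":[[0.5,-2,-10],[0.5,-2,-32],[0.5,-2,-54],[0.5,-2,-66],[0.5,-2,-72]],"yaw":[0,0,0,0,0],"gripper":[0,0,0,0,0]}' 20
python3 -m creep '{"translation":[[0.5,0,-6],[0.5,0,-13],[0.5,0,-18],[0.5,0,-20],[0.5,0,-20]],"yaw":[0,0,0,0,0],"gripper":[0,0,0,0,0]}' 20
```

```text
time_s: 40.33
ee_pos: [0.5116, 0.3241, 0.1579]
eef_rot: [-3.139, 0.008, 2.763]
force: [0.5, -0.2, -0.1]
grip_width: 0.094
time_s: 40.75
ee_pos: [0.5121, 0.3241, 0.1377]
eef_rot: [-3.138, 0.008, 2.763]
force: [0.5, 0.9, -0.7]
grip_width: 0.0937
```

```bash
python3 -m creep '{"translation":[[0,0,0],[0,0,0],[0,0,0],[0,0,0],[0,0,0]],"yaw":[0,0,0,0,0],"gripper":[120,140,160,180,200]}' 20
python3 -m creep '{"translation":[[0,0,0],[0,0,0],[0,0,0],[0,0,0],[0,0,0]],"yaw":[0,0,0,0,0],"gripper":[220,235,255,255,255]}' 20
python3 -m creep '{"translation":[[0,0,0],[0,0,0],[0,0,0],[0,0,0],[0,0,0]],"yaw":[0,0,0,0,0],"gripper":[255,255,255,255,255]}' 20
python3 -m creep '{"translation":[[0,0,1],[0,0,4],[0,0,10],[0,0,24],[0,0,44]],"yaw":[0,0,0,0,0],"gripper":[255,255,255,255,255]}' 20
python3 -m creep '{"translation":[[0,-6,16],[0,-20,24],[0,-42,26],[0,-68,26],[0,-95,26]],"yaw":[0,0,0,0,0],"gripper":[255,255,255,255,255]}' 20
python3 -m creep '{"translation":[[0,-27,0],[0,-54,0],[0,-81,0],[0,-108,0],[0,-135,0]],"yaw":[0,0,0,0,0],"gripper":[255,255,255,255,255]}' 20
python3 -m creep '{"translation":[[0,-26,0],[1,-52,0],[1,-74,0],[1,-90,0],[1,-97,0]],"yaw":[0,0,0,0,0],"gripper":[255,255,255,255,255]}' 20
```

```text
time_s: 41.17
ee_pos: [0.5121, 0.3241, 0.1379]
eef_rot: [-3.139, 0.008, 2.763]
force: [0.5, 0.2, -0.3]
grip_width: 0.0642
time_s: 41.58
ee_pos: [0.5121, 0.3241, 0.1379]
eef_rot: [-3.139, 0.008, 2.763]
force: [-0.3, -0.2, 0.5]
grip_width: 0.0308
time_s: 42.0
ee_pos: [0.5121, 0.3241, 0.1379]
eef_rot: [-3.139, 0.008, 2.763]
force: [-0.4, -0.2, 0.5]
grip_width: 0.0269
time_s: 42.42
ee_pos: [0.5115, 0.3238, 0.1813]
eef_rot: [-3.136, 0.006, 2.763]
force: [-0.1, -0.0, -4.2]
grip_width: 0.0274
time_s: 42.83
ee_pos: [0.5112, 0.2273, 0.2073]
eef_rot: [-3.136, 0.006, 2.764]
force: [1.1, -0.4, -4.1]
grip_width: 0.0274
time_s: 43.25
ee_pos: [0.5105, 0.0903, 0.2072]
eef_rot: [-3.136, 0.006, 2.764]
force: [0.7, 0.6, -2.2]
grip_width: 0.0269
time_s: 43.67
ee_pos: [0.511, -0.0091, 0.2071]
eef_rot: [-3.136, 0.006, 2.762]
force: [0.1, 0.7, -3.8]
grip_width: 0.0272
```

```bash
python3 -m creep '{"translation":[[3,2,-12],[3,2,-30],[3,2,-46],[3,2,-56],[3,2,-61]],"yaw":[0,0,0,0,0],"gripper":[255,255,255,255,255]}' 20
python3 -m creep '{"translation":[[0,0,0],[0,0,0],[0,0,0],[0,0,-1],[0,0,-2]],"yaw":[0,0,0,0,0],"gripper":[255,255,255,255,255]}' 20
```

```text
time_s: 44.08
ee_pos: [0.5133, -0.0069, 0.1448]
eef_rot: [-3.135, 0.004, 2.762]
force: [0.2, 0.1, -3.1]
grip_width: 0.0271
time_s: 44.5
ee_pos: [0.5136, -0.0069, 0.1434]
eef_rot: [-3.136, 0.005, 2.762]
force: [-0.6, -1.1, -3.8]
grip_width: 0.0269
```

```bash
python3 -m creep '{"translation":[[0.6,1.1,0],[0.6,1.1,-1],[0.6,1.1,-2],[0.6,1.1,-3],[0.6,1.1,-3.5]],"yaw":[0,0,0,0,0],"gripper":[255,255,255,255,255]}' 20
python3 -m creep '{"translation":[[0,0,-0.4],[0,0,-0.8],[0,0,-1.2],[0,0,-1.5],[0,0,-1.7]],"yaw":[0,0,0,0,0],"gripper":[255,255,255,255,255]}' 20
```

```text
time_s: 44.92
ee_pos: [0.5141, -0.0058, 0.1397]
eef_rot: [-3.135, 0.005, 2.762]
force: [0.7, -0.7, -3.3]
grip_width: 0.027
time_s: 45.33
ee_pos: [0.5146, -0.006, 0.1388]
eef_rot: [-3.136, 0.007, 2.762]
force: [-0.8, -1.7, 8.4]
grip_width: 0.027
```

```bash
python3 -m creep '{"translation":[[0,0,0],[0,0,0],[0,0,0],[0,0,0],[0,0,0]],"yaw":[0,0,0,0,0],"gripper":[185,175,160,140,100]}' 20
python3 -m creep '{"translation":[[0,0,0],[0,0,0],[0,0,0],[0,0,0],[0,0,0]],"yaw":[0,0,0,0,0],"gripper":[50,0,0,0,0]}' 20
python3 -m creep '{"translation":[[0,0,6],[0,0,20],[0,0,44],[0,0,70],[0,0,86]],"yaw":[0,0,0,0,0],"gripper":[0,0,0,0,0]}' 20
python3 - <<'E'
from m import *
c=snap('wrist','w9');W=wristW(c);print(c['obs']['ee_pos'],lip(W,(.514,-.007),.166),lip(W,(.576,-.097),.166))
E
python3 -m creep '{"translation":[[4,15,0],[11,43,0],[19,72,0],[27,101,0],[34,130,0]],"yaw":[0,0,0,0,0],"gripper":[0,0,0,0,0]}' 20
python3 -m creep '{"translation":[[8,30,0],[16,60,0],[24,90,0],[32,118,0],[39,145,0]],"yaw":[0,0,0,0,0],"gripper":[0,0,0,0,0]}' 20
python3 -m creep '{"translation":[[7,24,0],[12,44,0],[15,56,0],[16,61,0],[16,61,0]],"yaw":[0,0,0,0,0],"gripper":[0,0,0,0,0]}' 20
```

```text
time_s: 45.75
ee_pos: [0.5146, -0.0059, 0.1387]
eef_rot: [-3.136, 0.007, 2.762]
force: [-0.3, -0.2, -0.5]
grip_width: 0.0447
time_s: 46.17
ee_pos: [0.5147, -0.0059, 0.1388]
eef_rot: [-3.136, 0.007, 2.762]
force: [0.3, -0.1, -0.1]
grip_width: 0.0783
time_s: 46.58
ee_pos: [0.5151, -0.0059, 0.2277]
eef_rot: [-3.137, 0.009, 2.762]
force: [0.3, -0.4, -0.8]
grip_width: 0.0942
[ 0.51506168 -0.00592086  0.22770739] (512.6, -7.9, 15.0, 1097, 0.1665) (574.1, -97.8, 14.4, 442, 0.1661)
time_s: 47.05
ee_pos: [0.55, 0.1254, 0.2301]
eef_rot: [-3.138, 0.013, 2.761]
force: [0.2, -0.4, 0.3]
grip_width: 0.094
time_s: 47.47
ee_pos: [0.5891, 0.272, 0.2298]
eef_rot: [-3.138, 0.012, 2.762]
force: [0.8, 0.5, -1.2]
grip_width: 0.0939
time_s: 47.88
ee_pos: [0.6049, 0.3337, 0.2291]
eef_rot: [-3.137, 0.012, 2.763]
force: [0.3, -0.8, 0.5]
grip_width: 0.0942
```

```bash
python3 -m creep '{"translation":[[-0.5,-2,-10],[-0.5,-2,-32],[-0.5,-2,-50],[-0.5,-2,-60],[-0.5,-2,-66]],"yaw":[0,0,0,0,0],"gripper":[0,0,0,0,0]}' 20
python3 -m creep '{"translation":[[0,0,-6],[0,0,-13],[0,0,-20],[0,0,-22],[0,0,-22]],"yaw":[0,0,0,0,0],"gripper":[0,0,0,0,0]}' 20
python3 -m creep '{"translation":[[0,0,0],[0,0,0],[0,0,0],[0,0,0],[0,0,0]],"yaw":[0,0,0,0,0],"gripper":[120,140,160,180,200]}' 20
```

```text
time_s: 48.3
ee_pos: [0.604, 0.3305, 0.1614]
eef_rot: [-3.135, 0.01, 2.762]
force: [-0.4, 0.8, 0.3]
grip_width: 0.0941
time_s: 48.72
ee_pos: [0.6039, 0.3305, 0.1389]
eef_rot: [-3.135, 0.01, 2.762]
force: [-0.4, -0.2, -0.3]
grip_width: 0.0939
time_s: 49.13
ee_pos: [0.6039, 0.3305, 0.1391]
eef_rot: [-3.135, 0.01, 2.762]
force: [0.1, -0.1, 0.0]
grip_width: 0.0642
```

```bash
python3 -m creep '{"translation":[[0,0.8,0],[0,0.8,0],[0,0.8,0],[0,0.8,0],[0,0.8,0]],"yaw":[0,0,0,0,0],"gripper":[210,225,240,255,255]}' 20
python3 -m creep '{"translation":[[0,0,0],[0,0,0],[0,0,0],[0,0,0],[0,0,0]],"yaw":[0,0,0,0,0],"gripper":[255,255,255,255,255]}' 20
python3 -m creep '{"translation":[[0,0,1],[0,0,4],[0,0,10],[0,0,24],[0,0,44]],"yaw":[0,0,0,0,0],"gripper":[255,255,255,255,255]}' 20
python3 -m creep '{"translation":[[0,-6,10],[-1,-20,16],[-2,-42,16],[-3,-68,16],[-4,-94,16]],"yaw":[0,0,0,0,0],"gripper":[255,255,255,255,255]}' 20
python3 -m creep '{"translation":[[-1,-27,0],[-2,-54,0],[-3,-81,0],[-4,-106,0],[-5,-125,0]],"yaw":[0,0,0,0,0],"gripper":[255,255,255,255,255]}' 20
```

```text
time_s: 49.55
ee_pos: [0.6039, 0.3313, 0.1391]
eef_rot: [-3.135, 0.01, 2.762]
force: [1.1, 1.1, 0.0]
grip_width: 0.0307
time_s: 49.97
ee_pos: [0.6039, 0.3313, 0.1391]
eef_rot: [-3.135, 0.01, 2.762]
force: [-1.3, -1.6, 0.1]
grip_width: 0.0273
time_s: 50.38
ee_pos: [0.6034, 0.331, 0.1823]
eef_rot: [-3.133, 0.008, 2.762]
force: [0.2, -0.6, -3.5]
grip_width: 0.027
time_s: 50.8
ee_pos: [0.5987, 0.235, 0.1978]
eef_rot: [-3.132, 0.008, 2.762]
force: [0.8, 0.3, -2.5]
grip_width: 0.0272
time_s: 51.22
ee_pos: [0.593, 0.1069, 0.1974]
eef_rot: [-3.131, 0.007, 2.761]
force: [-0.8, -0.7, -2.3]
grip_width: 0.0268
```

```bash
python3 -m creep '{"translation":[[-1,-18,0],[-1,-30,0],[-1,-36,-8],[-1,-36,-22],[-1,-36,-34]],"yaw":[0,0,0,0,0],"gripper":[255,255,255,255,255]}' 20
python3 -m creep '{"translation":[[0,0,-5],[0,0,-10],[0,0,-15],[0,0,-18],[0,0,-18]],"yaw":[0,0,0,0,0],"gripper":[255,255,255,255,255]}' 20
```

```text
time_s: 51.63
ee_pos: [0.5917, 0.0707, 0.1621]
eef_rot: [-3.131, 0.007, 2.76]
force: [-0.6, 0.4, -2.9]
grip_width: 0.0275
time_s: 52.05
ee_pos: [0.5916, 0.0709, 0.1436]
eef_rot: [-3.131, 0.006, 2.761]
force: [0.5, 0.7, -3.2]
grip_width: 0.027
```

```bash
python3 -m creep '{"translation":[[0,0,-0.8],[0,0,-1.6],[0,0,-2.2],[0,0,-2.7],[0,0,-3.1]],"yaw":[0,0,0,0,0],"gripper":[255,255,255,255,255]}' 20
python3 -m creep '{"translation":[[0,0,-0.2],[0,0,-0.4],[0,0,-0.6],[0,0,-0.8],[0,0,-0.8]],"yaw":[0,0,0,0,0],"gripper":[255,255,255,255,255]}' 20
```

```text
time_s: 52.47
ee_pos: [0.5917, 0.0709, 0.1406]
eef_rot: [-3.131, 0.007, 2.761]
force: [0.1, -0.4, -3.0]
grip_width: 0.0274
time_s: 52.88
ee_pos: [0.5918, 0.0709, 0.1401]
eef_rot: [-3.132, 0.007, 2.761]
force: [0.7, -0.8, 0.6]
grip_width: 0.0272
```

Contact. I release, rise and move clear, then check every piece against the start.

```bash
python3 -m creep '{"translation":[[0,0,-0.3],[0,0,-0.3],[0,0,-0.3],[0,0,-0.3],[0,0,-0.3]],"yaw":[0,0,0,0,0],"gripper":[255,185,175,160,130]}' 20
python3 -m creep '{"translation":[[0,0,0],[0,0,0],[0,0,0],[0,0,0],[0,0,0]],"yaw":[0,0,0,0,0],"gripper":[90,40,0,0,0]}' 20
python3 -m creep '{"translation":[[0,0,2],[0,0,12],[0,0,36],[0,0,62],[0,0,86]],"yaw":[0,0,0,0,0],"gripper":[0,0,0,0,0]}' 20
python3 - <<'E'
from m import *
c=snap('wrist','w10');W=wristW(c);print(c['obs']['ee_pos'],[lip(W,p,.166) for p in((.592,.071),(.514,-.007),(.576,-.097))])
E
python3 -m creep '{"translation":[[-14,12,5],[-40,36,5],[-68,62,5],[-96,88,5],[-124,114,5]],"yaw":[0,0,0,0,0],"gripper":[0,0,0,0,0]}' 20
python3 -m creep '{"translation":[[-28,26,0],[-56,52,0],[-84,78,0],[-112,104,0],[-140,130,0]],"yaw":[0,0,0,0,0],"gripper":[0,0,0,0,0]}' 20
python3 -m creep '{"translation":[[-18,26,0],[-30,52,0],[-40,78,0],[-40,90,0],[-40,90,0]],"yaw":[0,0,0,0,0],"gripper":[0,0,0,0,0]}' 20
python3 - <<'E'
from m import *
b0=pickle.load(open('pics/top0.pkl','rb')); b=snap('top','topF'); s=snap('scene','sceneF')
W0,W=world(b0),world(b)
for n,p,z in[('red',(.592,.071),.166),('blue',(.514,-.007),.166),('green',(.576,-.097),.166),('jar',(.777,0),.055),('sq',(.77,.195),.15),('mug',(.764,-.188),.088)]: print(n,lip(W0,p,z,.04),lip(W,p,z,.04))
print('cup',lip(W,(.4825,-.341),.114,.04)); q=near(W,(.48,-.34),.105,.058,.076); print(cv2.minEnclosingCircle((q[:,:2]*1000).astype(np.float32)))
o=ctrl.get_obs(); print(o['time_s'],o['ee_pos'],o['force'])
E
```

```text
time_s: 53.3
ee_pos: [0.5918, 0.0709, 0.1398]
eef_rot: [-3.132, 0.007, 2.761]
force: [1.0, -0.1, 1.1]
grip_width: 0.0386
time_s: 53.72
ee_pos: [0.5918, 0.0709, 0.1398]
eef_rot: [-3.132, 0.007, 2.761]
force: [-0.8, -0.1, -0.5]
grip_width: 0.0714
time_s: 54.13
ee_pos: [0.5918, 0.0709, 0.228]
eef_rot: [-3.132, 0.008, 2.761]
force: [0.1, 0.5, 0.1]
grip_width: 0.0939
[0.5917744  0.07090684 0.22798777] [(590.7, 70.0, 15.1, 1096, 0.1665), (512.6, -7.7, 15.1, 1210, 0.1666), (576.9, -99.7, 15.4, 819, 0.1665)]
time_s: 54.6
ee_pos: [0.4677, 0.1858, 0.2389]
eef_rot: [-3.135, 0.015, 2.76]
force: [0.5, 1.4, 0.4]
grip_width: 0.094
time_s: 55.02
ee_pos: [0.3262, 0.3167, 0.2399]
eef_rot: [-3.137, 0.015, 2.76]
force: [0.2, 0.4, -0.0]
grip_width: 0.0939
time_s: 55.43
ee_pos: [0.2855, 0.4085, 0.2403]
eef_rot: [-3.137, 0.015, 2.762]
force: [0.4, -0.2, 0.3]
grip_width: 0.0941
red (590.6, 72.1, 14.8, 133, 0.1669) (589.5, 72.6, 14.8, 133, 0.1664)
blue (512.9, -6.3, 14.5, 140, 0.1671) (511.4, -5.8, 14.5, 137, 0.1667)
green (575.0, -97.3, 14.7, 135, 0.1668) (575.9, -97.6, 14.9, 137, 0.1669)
jar (778.5, -1.1, 23.2, 240, 0.0552) (777.8, -0.9, 22.8, 242, 0.055)
sq (769.7, 195.8, 6.8, 23, 0.1481) (769.0, 194.7, 5.7, 20, 0.1482)
mug (762.8, -188.4, 32.7, 409, 0.0886) (763.2, -188.6, 33.1, 413, 0.0884)
cup (480.5, -338.1, 28.1, 151, 0.1138)
((482.0869140625, -339.8802795410156), 90.53858184814453)
55.5333 [0.28617603 0.40652767 0.24008751] [-0.65784312 -0.43156153 -0.2361787 ]
```

View pics/sceneF.png

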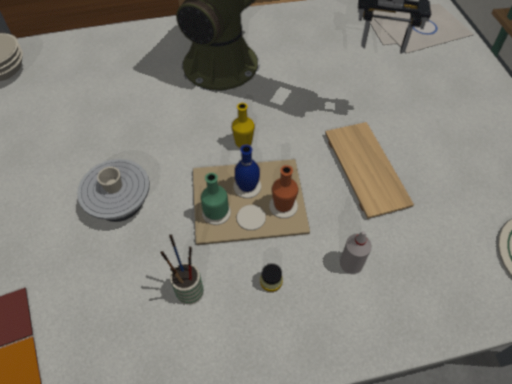

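Final scene view: red (285,190), blue (247,172) and green (215,198) stand on their discs, the cup stands on the wheel at (109,180), and the board is empty. Handing in.

```bash
python3 -c "from station import ctrl; print(ctrl.hand_in())"
```

```text
the job is handed in; nothing more can be done
None
```

The job is done and handed in at about 55.5 s of the 144 s allowed. I moved red, blue and green by their necks to the ware board and set the cup on the banding wheel. I then put green, blue and red back on their own discs.

- **Vases:** in the top view all three stand upright, 1–2 mm from where they started (red 1.2, blue 1.6, green 1.0 mm).
- **Cup:** it stands upright 1–2.5 mm from the wheel's centre; the wrist and top views differ by about 2 mm.
- **Other things:** the mug, bottle and jar read within about 1.5 mm of their start. I did not re-measure the yellow look-alike, but it was never touched and stands in its place in the last picture.
- **Robot:** the gripper is open and clear of everything.

The wrist camera read y about 2 mm lower than the top camera throughout, within the stated calibration error. No check failed, and the station gave no verdict.

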